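# Put the dust covers back on their own whetstones

### The arm

A 7-joint arm with a two-finger parallel gripper is mounted at the origin on a cart in front of the work surface, level with it; the furniture and walls round the work are solid. World frame = base frame: x ahead of the robot, y to its left, z up, the work surface at z = 0. Lengths are in m, angles in rad, forces in N, time in s.
With the tool pointing down it reaches from about 0.425 to 0.875 m from the base axis. Payload 4.7 kg.
Tool frame: the origin (TCP) lies midway between the tips of the shut fingers; the grasp point (between the pads) lies 19 mm behind it; z points along the fingers, y is the direction in which the jaws open and shut (so a half turn about z gives the same grasp; the last joint's range is limited). The gripper opens to 87 mm and grips with 3 to 60 N. Pads are 19 mm wide; open, the fingers measure 117 mm over their backs; the gripper's body (75 mm by 190 mm) begins 51 mm behind the grasp point.
Start: joints at [1.114, 0.321, -0.07, 1.45, 0.023, 1.371, -0.057], TCP at [0.295, -0.579, 0.223] pointing down, gripper open.
Joint ranges: [-2.86, 2.86], [-0.3, 2.09], [-1.38, 1.24], [0.06, 2.45], [-1.56, 4.7], [0.09, 2.05], [-2.69, 2.69]. Speed limits (rad/s): [2.57, 2.57, 3.14, 3.14, 3.14, 3.14, 3.14].

### API

Orientations are given as a rotation vector (axis times angle).
In Python, from bench import get_state, eyes, job gives the robot as it stands. The module is installed in compiled form; this text tells all that it offers.
- The arm moves only by the shell command python3 -m jog 'ROWS' [FORCE]. ROWS is JSON, a list that holds one entry, the list of rows, each a list of 5 numbers: the opening, from 0 (shut) to 1 (fully open), then the shift along the tool's x, y, z in units of 40 mm (1.0 is 40 mm), then the turn about the tool's z in units of 5 degrees (1.0 is 5 degrees). In form: [[[jaw, dx, dy, dz, turn], ...]]. A call has 1 to 10 rows; each row shifts and turns the commanded pose from where the row before left it, along the tool's axes as they then stand; what a row does not reach is not made up. A row lasts 1/8 s, in which the tool goes at most 62.5 mm and 10.7 degrees, less where a joint would pass 70% of its speed; a pose out of reach is approached as far as the arm can. A call is refused whole if a number of a shift passes 1 or a number of a turn 1, either way. A call with a gripper value outside its range is refused whole. The fingers move at their own pace and stop on an object; FORCE is the grip in N (left out, the last holds). Time passes only in rows, so rows that do not move let the fingers close. It gives the time, the measured TCP pose, the force and the opening at its end, in the units of the state.
- get_state(): the state, without advancing time (a new reading comes with each control period).
- eyes.get_image(name): name is "side" or "top"; returns (picture, depth): 480x640x3 uint8, red, green, blue; 480x640 float32, m along the optical axis (not along the pixel's ray), 0 where there is no reading.
- eyes.camera_params(name): a dict with "camera_matrix" (3x3 intrinsics, pixels), "pose" (4x4, takes a point from camera to world coordinates). Camera axes: x right, y down, z forward; pixel columns grow to the right and rows downward; lengths in m; the calibration is good to about 2 mm. A picture is of the moment at which its call begins. camera_params takes no time and is no camera call.
- job.close_job(): hands the job in, once; it reports no verdict.
The state is a dict: "time": time; "joint_positions": joint angles; "qd": joint speeds; "joint_torque": joint torques, N m; "position": TCP position; "tool_rot": TCP orientation; "ft_force": force on the tool from outside, world axes, zero at the start; "torque": the same for the moment, N m; "grip_width": opening from 0.0 (shut) to 1.0 (fully open).
Only numpy, scipy, OpenCV 4.12 (cv2) and the standard library are available. Lean on these libraries where they do the work, as an engineer would, in place of code of your own. Each camera call takes 0.05 s, during which the arm holds its last target. There are 200 camera calls.

### The job

The wooden dust covers of the three whetstones have got mixed up: each lies on top of the wrong stone and does not close. Put every cover back on its own stone, the long one on the long stone, the broad one on the wide stone and the round one on the round stone, so that it drops over the stone and sits flat on its wooden case; the paring board is free to lay a cover on meanwhile. Set the covers down gently, without dropping them on the brittle stones, and leave the two chisels and the gouge that lie between them alone.

Things in the scene. Friction and masses are not known exactly. Their poses are not given: they have to be found in the camera images.
- cover_long: Cover of the long stone: long, narrow, 188 x 54 mm. Hollow wooden cap 24 mm high, cavity below 172 x 38 mm, 16 mm deep. Origin: centre of its rim (underside); x along its length, z up. Central grip bar 94 mm long (x), 24 mm wide, 20 mm high (top 44 mm above the rim). Seated, its rim is 24 mm above its case's origin; at first it lies on the round stone, rim 36 mm up.
- cover_wide: Cover of the wide stone: broad oblong, 138 x 82 mm. Hollow wooden cap 24 mm high, cavity below 122 x 66 mm, 16 mm deep. Origin: centre of its rim (underside); x along its length, z up. Central grip bar 78 mm long (x), 28 mm wide, 20 mm high (top 44 mm above the rim). Seated, its rim is 24 mm above its case's origin; at first it lies on the long stone, rim 36 mm up.
- cover_round: Cover of the round stone: round, 88 mm across. Hollow wooden cap 24 mm high, cavity below 72 mm diameter, 16 mm deep. Origin: centre of its rim (underside); x along its length, z up. Central knob, 30 mm across, 20 mm high (top 44 mm above the rim). Seated, its rim is 24 mm above its case's origin; at first it lies on the wide stone, rim 36 mm up.
- stone_long: Long narrow whetstone, 160 x 26 mm, in a wooden case 188 x 54 mm (foot 224 x 70 mm). Screwed to the bench. Origin: centre of its underside, x along its length, z up. The wooden case's top is at 24 mm (its foot 10 mm); the stone stands out of it to 36 mm.
- stone_wide: Wide oblong whetstone, 110 x 54 mm, in a wooden case 138 x 82 mm (foot 174 x 98 mm). Screwed to the bench. Origin: centre of its underside, x along its length, z up. The wooden case's top is at 24 mm (its foot 10 mm); the stone stands out of it to 36 mm.
- stone_round: Round whetstone, 60 mm across, in a round wooden case 88 mm across (foot 112 mm). Screwed to the bench. Origin: centre of its underside, x along its length, z up. The wooden case's top is at 24 mm (its foot 10 mm); the stone stands out of it to 36 mm.
- board: Light-coloured paring board, fixed, 204 x 94 x 16 mm, flat and empty, standing in the same row as the three stones: a free spot on which one cover can be laid. Origin: centre of its underside, so its top is 16 mm higher; x along its length.
- chisel_wood: Small chisel with a plain wooden handle, 172 mm long and 39 mm thick, lies loose on the bench with its length roughly along world x, in a gap between two places; a bystander, not to be moved. Origin at its cutting tip; its z axis runs to the handle end.
- chisel_blue: Chisel with a dark blue handle, 215 mm long and up to 51 mm thick, lies loose on the bench with its length roughly along world x, in a gap between two places; a bystander, not to be moved. Origin at its cutting tip; its z axis runs to the handle end.
- gouge: Gouge with a dark wooden handle, 236 mm long and up to 57 mm thick, lies loose on the bench with its length roughly along world x, in a gap between two places; a bystander, not to be moved. Origin at its cutting tip; its z axis runs to the handle end.
Things that resemble listed ones, but are neither listed nor needed, are in the scene too. What is shaped like the cover_round but yellow is not meant.

How it is judged:
By the outcome, as a careful person would: the job done as asked, in the order asked, and still so for the second after the job is handed in, with the robot touching nothing.
It also fails if it takes over 112 s, if anything falls off the work surface, if the arm or the gripper's body presses on something with over 40 N, if the wrist force passes 120 N, or if a joint passes its speed limit or range.

## Working session

There is one attempt and no reset: what is moved stays moved. The work goes in short steps, Python scripts to look and compute and a shell command to move; the robot and the scene stay as the last step left them, time stands still between calls to the robot, and variables do not carry over. Pictures are saved under pics/ and viewed, about 12 in all and at most 16, crops included, and the job is handed in when it is done.

```bash
mkdir -p pics; python3 - <<'E'
from bench import get_state, eyes
import cv2,numpy as np
s=get_state()
for k,v in s.items(): print(k,np.round(v,3))
for n in("top","side"):
    p,d=eyes.get_image(n); c=eyes.camera_params(n)
    print(n,np.round(c["camera_matrix"],1).tolist(),np.round(c["pose"],3).tolist())
    cv2.imwrite(f"pics/{n}0.png",p[:,:,::-1]); np.savez(f"{n}0.npz",p=p,d=d)
E
```

```text
time 0.0
joint_positions [ 1.114  0.322 -0.07   1.452  0.023  1.371 -0.057]
qd [ 0.001 -0.001 -0.001 -0.001 -0.     0.001 -0.   ]
joint_torque [ 1.0000e-03 -4.9129e+01 -4.0300e-01 -3.1253e+01 -6.4000e-02  4.4000e-02
  0.0000e+00]
position [ 0.295 -0.579  0.221]
tool_rot [-3.053e+00 -7.320e-01  1.000e-03]
ft_force [ 0.534  0.41  -0.424]
torque [-0.029 -0.028 -0.037]
grip_width 0.999
top [[593.0, 0.0, 313.1], [0.0, 593.0, 245.0], [0.0, 0.0, 1.0]] [[-0.044, -0.906, 0.421, -0.28], [-0.999, 0.04, -0.019, -0.15], [0.001, -0.422, -0.907, 1.646], [0.0, 0.0, 0.0, 1.0]]
side [[539.4, 0.0, 317.7], [0.0, 539.4, 237.0], [0.0, 0.0, 1.0]] [[-0.567, -0.695, 0.442, -0.313], [-0.824, 0.485, -0.294, 0.322], [-0.01, -0.53, -0.848, 1.522], [0.0, 0.0, 0.0, 1.0]]
```

View pics/top0.png

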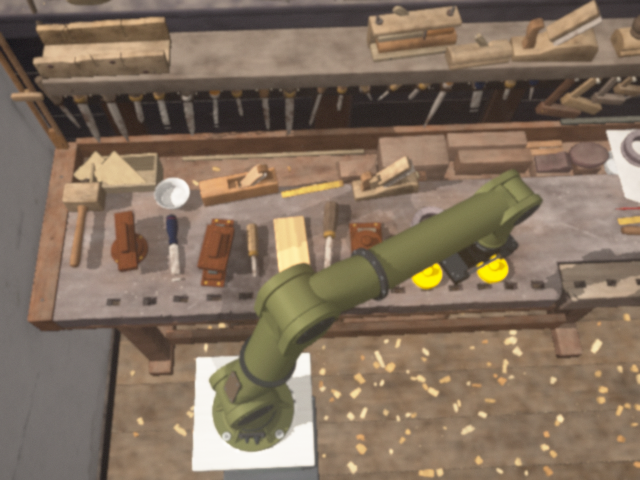

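View pics/side0.png

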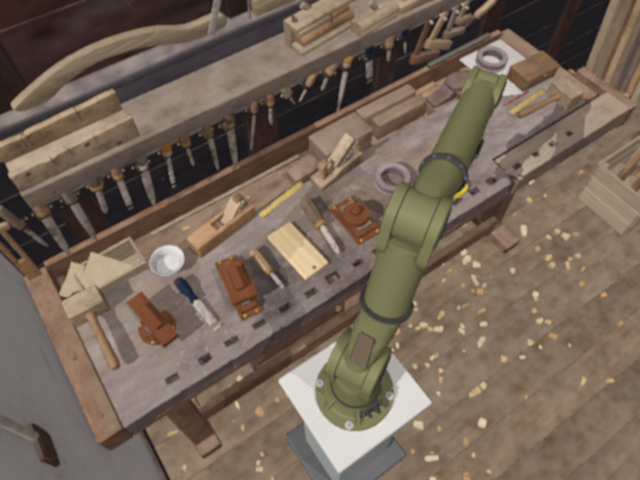

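Top view: long cover on the round stone at (125,240), blue chisel (173,245), wide cover on the long stone (216,250), wooden chisel (252,250), board (292,243), gouge (329,232), round cover on the wide stone (366,238), which the arm partly hides; it is whole in the side view at (355,220). Things that could be taken for the round cover: the yellow caps at (427,275) and (492,269), which are decoys, and the grey rings. I choose the red-brown ones.

```bash
cat > h.py <<'E'
from bench import get_state, eyes
import cv2,numpy as np
from scipy.spatial.transform import Rotation as R
def cloud(n,p,d):
    c=eyes.camera_params(n);K=c["camera_matrix"];T=c["pose"]
    v,u=np.mgrid[:480,:640]
    P=np.stack([(u-K[0][2])*d/K[0][0],(v-K[1][2])*d/K[1][1],d],-1)
    return P@np.array(T)[:3,:3].T+np.array(T)[:3,3]
def plane(n,uv,z):
    c=eyes.camera_params(n);K=np.array(c["camera_matrix"]);T=np.array(c["pose"])
    uv=np.atleast_2d(uv).astype(float)
    r=np.c_[(uv[:,0]-K[0,2])/K[0,0],(uv[:,1]-K[1,2])/K[1,1],np.ones(len(uv))]@T[:3,:3].T
    return T[:3,3]+r*((z-T[2,3])/r[:,2])[:,None]
def brown(p):
    h=cv2.cvtColor(p,cv2.COLOR_RGB2HSV)
    return ((h[...,0]<13)&(h[...,1]>125)&(h[...,2]>50)).astype(np.uint8)
def rect(xy):
    (cx,cy),(a,b),t=cv2.minAreaRect((xy*1000).astype(np.float32))
    if a<b: a,b,t=b,a,t+90
    return f"c=({cx:.1f},{cy:.1f}) {a:.0f}x{b:.0f} ang={(t+90)%180-90:.1f}"
E
python3 - <<'E'
from h import *
for n in("top","side"):
    f=np.load(n+"0.npz");p,d=f["p"],f["d"];W=cloud(n,p,d)
    m=brown(p)*(d>0)*(W[...,0]>.35)*(W[...,0]<.9)*(W[...,2]>-.02)*(W[...,2]<.12)
    k,l,st,ce=cv2.connectedComponentsWithStats(m.astype(np.uint8))
    for i in range(1,k):
        if st[i,4]<150: continue
        q=W[l==i]; print(n,i,st[i],"z pct",np.round(np.percentile(q[:,2],[2,25,50,75,98])*1000))
        for lo,hi in((.002,.016),(.018,.045),(.05,.068),(.07,.095)):
            s=q[(q[:,2]>lo)&(q[:,2]<hi)]
            if len(s)>20: print("   z",lo,hi,len(s),np.round(s.mean(0)*1000,1),rect(s[:,:2]))
p=cv2.imread("pics/top0.png")[190:310,90:410]; q=cv2.imread("pics/side0.png")[180:360,110:400]
cv2.imwrite("pics/crop1.png",np.vstack([cv2.resize(p,(800,300),interpolation=2),cv2.resize(q[:108],(800,298),interpolation=2)]))
cv2.imwrite("pics/c1.png",cv2.resize(p,(800,300),interpolation=2))
E
```

```text
top 6 [ 112  212   35   58 1224] z pct [10. 57. 63. 69. 87.]
   z 0.002 0.016 92 [483.9 360.3  11.7] c=(491.1,373.5) 105x78 ang=83.2
   z 0.018 0.045 108 [491.3 365.5  26.5] c=(490.3,371.8) 100x60 ang=88.0
   z 0.05 0.068 677 [488.1 368.4  61.7] c=(497.1,371.1) 191x58 ang=10.4
   z 0.07 0.095 283 [497.  368.7  80.3] c=(497.4,369.0) 167x48 ang=8.6
top 7 [ 198  220   36   67 1502] z pct [ 8. 55. 62. 67. 86.]
   z 0.002 0.016 127 [408.3 107.6  10.6] c=(469.9,105.9) 220x65 ang=-7.1
   z 0.018 0.045 171 [430.  108.9  26. ] c=(465.7,100.9) 214x64 ang=-8.5
   z 0.05 0.068 838 [457.1 101.6  61.7] c=(464.8,102.0) 146x82 ang=-10.5
   z 0.07 0.095 284 [460.5 101.2  79.9] c=(463.1,104.4) 133x71 ang=-4.1
top 8 [350 223  32  27 595] z pct [ 7. 25. 60. 66. 85.]
   z 0.002 0.016 81 [ 528.2 -332.4   10.7] c=(518.4,-347.3) 99x64 ang=-85.6
   z 0.018 0.045 109 [ 520.  -348.4   25.5] c=(496.6,-344.9) 98x81 ang=-84.9
   z 0.05 0.068 280 [ 468.8 -336.1   61.9] c=(468.4,-340.9) 87x59 ang=-82.2
   z 0.07 0.095 95 [ 457.4 -342.8   79.7] c=(465.3,-343.5) 62x43 ang=-60.0
side 1 [330 197  50  47 982] z pct [ 4.
[... 321 characters left out ...]
2
side 2 [ 216  256   45   63 1382] z pct [ 7. 53. 60. 64. 83.]
   z 0.002 0.016 133 [412.5 113.2  10.1] c=(468.9,107.2) 223x66 ang=-7.2
   z 0.018 0.045 146 [415.8 115.6  25. ] c=(468.5,107.2) 191x66 ang=-9.5
   z 0.05 0.068 835 [455.6 106.3  60.3] c=(462.1,104.2) 146x80 ang=-9.6
   z 0.07 0.095 217 [459.1 105.7  78.9] c=(456.1,96.8) 88x47 ang=-10.7
side 3 [ 128  293   50   53 1308] z pct [ 8. 55. 60. 65. 84.]
   z 0.002 0.016 129 [483.6 375.5  10.6] c=(482.9,375.3) 104x90 ang=87.5
   z 0.018 0.045 128 [485.3 383.9  24.3] c=(483.6,376.6) 93x67 ang=89.0
   z 0.05 0.068 776 [486.3 371.9  60.1] c=(496.3,373.7) 190x54 ang=8.8
   z 0.07 0.095 256 [495.1 373.9  79.3] c=(496.6,374.3) 96x25 ang=8.7
```

View pics/crop1.png

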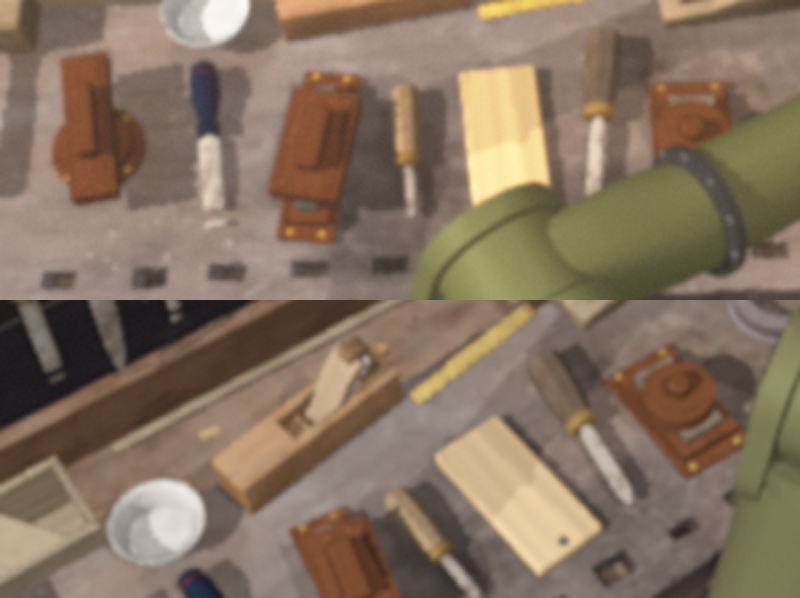

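```bash
cat >> h.py <<'E'
def to(x,y,z=None,yaw=None):
    "remaining motion to world target, in tool axes and row units; yaw = wanted direction of the tool x axis, mod 180"
    s=get_state();M=R.from_rotvec(s["tool_rot"]).as_matrix();p=np.array(s["position"])
    z=p[2] if z is None else z
    d=M.T@(np.array([x,y,z])-p)
    cur=np.degrees(np.arctan2(M[1,0],M[0,0]))
    t=0 if yaw is None else -((yaw-cur+90)%180-90)
    # units if translated before turning / after turning
    c,s_=np.cos(np.radians(t)),np.sin(np.radians(t))
    a=np.array([c*d[0]+s_*d[1],-s_*d[0]+c*d[1],d[2]])
    print("t",round(s["time"],2),"pos",np.round(p*1000,1),"xdir",round(cur,1),"tilt",round(M[2,2],4),"F",np.round(s["ft_force"],1),"grip",round(s["grip_width"],3),"q",np.round(s["joint_positions"],2))
    print(" before turn:",np.round(d/.04,2),"turn",round(t/5,2)," after turn:",np.round(a/.04,2))
E
python3 - <<'E'
from h import *
to(.454,-.341,.2,0)
for n in("top","side"):
    f=np.load(n+"0.npz");p,d=f["p"],f["d"];W=cloud(n,p,d)
    h=cv2.cvtColor(p,cv2.COLOR_RGB2HSV)
    m=((abs(W[...,2]-.016)<.012)&(W[...,1]<-.03)&(W[...,1]>-.25)&(W[...,0]>.35)&(W[...,0]<.62)&(h[...,2]>150)&(h[...,1]>60)).astype(np.uint8)
    k,l,st,ce=cv2.connectedComponentsWithStats(m)
    i=1+st[1:,4].argmax();v,u=np.where(l==i);q=plane(n,np.c_[u,v],.016)
    print(n,st[i],rect(q[:,:2]),np.round(np.median(W[l==i],0),3))
E
```

```text
t 0.1 pos [ 294.5 -578.9  221.5] xdir 27.0 tilt -1.0 F [ 0.7 -0.5  0. ] grip 1.002 q [ 1.11  0.32 -0.07  1.45  0.02  1.37 -0.06]
 before turn: [ 6.25 -3.49  0.54] turn 5.39  after turn: [ 3.99 -5.95  0.54]
top [ 272  215   38   56 1510] c=(491.3,-116.2) 179x101 ang=4.7 [ 0.493 -0.117  0.018]
side [ 268  222   60   58 1593] c=(469.8,-115.4) 206x97 ang=4.3 [ 0.466 -0.116  0.015]
```

```bash
python3 -m jog '[[[1,0,0,0,0.9],[1,0,0,0,0.9],[1,0,0,0,0.9],[1,0,0,0,0.9],[1,0,0,0,0.9],[1,0,0,0,0.9]]]' && python3 -m jog '[[[0.7,0.66,-1,0,0],[0.7,0.66,-1,0,0],[0.7,0.66,-1,0,0],[0.7,0.66,-1,0.2,0],[0.7,0.66,-1,0.2,0],[0.7,0.66,-0.9,0.2,0],[0.7,0,0,0,0],[0.7,0,0,0,0]]]'; python3 -c "
from h import *
to(.454,-.341,.063,0)
for n in('top','side'):
    p,d=eyes.get_image(n);np.savez(n+'1.npz',p=p,d=d);cv2.imwrite(f'pics/{n}1.png',p[:,:,::-1])
a=cv2.imread('pics/top1.png')[150:350,250:510];b=cv2.imread('pics/side1.png')[120:320,260:520]
cv2.imwrite('pics/c2.png',cv2.resize(np.hstack([a,b]),None,fx=1.53,fy=1.53))
"
```

```text
time: 0.85
position: [0.2947, -0.579, 0.2219]
tool_rot: [-3.141, 0.005, 0.001]
ft_force: [-0.2, 0.2, 0.4]
grip_width: 1.001
time: 1.85
position: [0.4527, -0.3439, 0.1983]
tool_rot: [3.141, -0.001, -0.002]
ft_force: [-0.5, -1.2, 0.3]
grip_width: 0.701
t 1.85 pos [ 452.7 -343.9  198.3] xdir -0.0 tilt -1.0 F [-0.5 -1.2  0.3] grip 0.701 q [ 0.77  0.17 -0.18  1.69  0.03  1.29 -1.  ]
 before turn: [ 0.03 -0.07  3.38] turn -0.01  after turn: [ 0.03 -0.07  3.38]
```

View pics/c2.png

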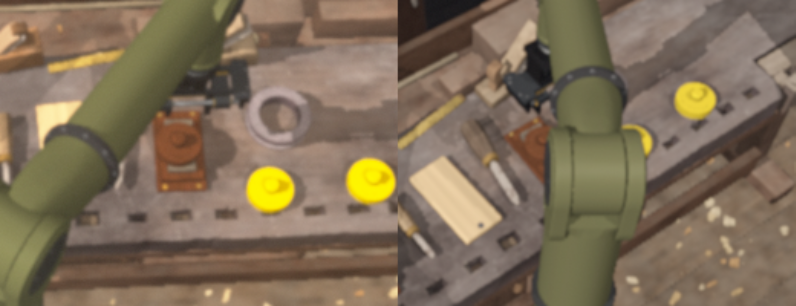

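The top view now shows the whole round cover at about (367,241). The gripper is above it and further from the camera, and the yellow caps stand to the right at (427,275) and (492,269). I measure the knob, cap and wide foot from this.

```bash
cat >> h.py <<'E'
def blobs(n,p,d,mn=150):
    W=cloud(n,p,d)
    m=brown(p)*(d>0)*(W[...,0]>.35)*(W[...,0]<.9)*(W[...,2]>-.02)*(W[...,2]<.3)
    k,l,st,ce=cv2.connectedComponentsWithStats(m.astype(np.uint8))
    for i in range(1,k):
        if st[i,4]<mn: continue
        q=W[l==i]; print(n,"bbox",st[i])
        for lo,hi in((.002,.016),(.018,.045),(.05,.068),(.073,.095),(.12,.3)):
            s=q[(q[:,2]>lo)&(q[:,2]<hi)]
            if len(s)>20: print("   z",lo,hi,len(s),np.round(s.mean(0)*1000,1),rect(s[:,:2]))
E
python3 - <<'E'
from h import *
f=np.load("top1.npz");blobs("top",f["p"],f["d"])
# silhouette of foot: brown pixels cast on plane z=.010, take front edge and side edges
p=f["p"];m=brown(p);m[:,:340]=0;m[:,400:]=0;m[:215]=0;m[290:]=0
for v in (255,260,265,270):
    u=np.where(m[v])[0];q=plane("top",[[u.min()-.5,v],[u.max()+.5,v]],.010)*1000;print(v,np.round(q[:,:2],1).tolist(),"mid",round(q[:,1].mean(),1))
for u in (355,362,369,376):
    v=np.where(m[:,u])[0];print(u,v.max(),np.round(plane("top",[[u,v.max()+.5]],.0)[0]*1000,1))
E
```

```text
top bbox [ 112  212   35   58 1227]
   z 0.002 0.016 90 [485.9 362.6  11.2] c=(486.9,373.6) 103x70 ang=-84.6
   z 0.018 0.045 109 [490.8 364.   26.1] c=(475.7,371.1) 94x83 ang=-77.8
   z 0.05 0.068 700 [488.6 368.4  61.7] c=(498.0,371.4) 190x56 ang=8.9
   z 0.073 0.095 246 [498.8 370.   81.8] c=(498.0,366.4) 156x48 ang=9.1
top bbox [ 198  220   36   66 1405]
   z 0.002 0.016 106 [405.9 114.8  10.9] c=(470.3,106.8) 220x64 ang=-7.2
   z 0.018 0.045 160 [429.9 109.1  26.2] c=(466.2,106.7) 211x60 ang=-7.1
   z 0.05 0.068 789 [456.  101.4  61.7] c=(464.5,102.4) 142x82 ang=-10.7
   z 0.073 0.095 234 [461.5 102.5  81.2] c=(463.8,102.4) 80x30 ang=-11.0
top bbox [ 350  223   35   52 1306]
   z 0.002 0.016 268 [ 431.7 -341.1   10.4] c=(462.5,-346.6) 175x94 ang=-0.9
   z 0.018 0.045 327 [ 446.8 -347.    25.9] c=(456.9,-344.1) 162x89 ang=-1.0
   z 0.05 0.068 531 [ 452.5 -340.9   61.1] c=(455.9,-342.4) 87x85 ang=-77.3
   z 0.073 0.095 75 [ 456.3 -342.3   81.3] c=(456.1,-342.6) 29x26 ang=-2.8
255 [[441.1, -299.1], [437.0, -392.6]] mid -345.9
260 [[424.5, -301.0], [420.4, -394.1]] mid -347.5
265 [[408.2, -299.8], [404.2, -392.6]] mid -346.2
270 [[392.1, -298.6], [387.9, -394.0]] mid -346.3
355 274 [ 381.3 -305.9    0. ]
362 274 [ 380.4 -326.9    0. ]
369 274 [ 379.5 -347.8    0. ]
376 273 [ 381.8 -369.     0. ]
```

```bash
python3 -m jog '[[[0.7,0.05,-0.07,0.9,0],[0.7,0,0,0.9,0],[0.7,0,0,0.9,0],[0.7,0,0,0.5,0],[0.7,0,0,0.18,0],[0.7,0,0,0,0]]]' && python3 -m jog '[[[0.3,0,0,0,0],[0,0,0,0,0],[0,0,0,0,0],[0,0,0,0,0],[0,0,0,0,0]]]' 25; python3 -c "
from h import *
to(.469,-.118,.2,0)"
```

```text
time: 2.7
position: [0.4549, -0.3414, 0.0635]
tool_rot: [3.141, -0.003, -0.0]
ft_force: [-0.5, -0.1, 0.9]
grip_width: 0.697
time: 3.32
position: [0.4555, -0.3408, 0.0636]
tool_rot: [3.141, -0.001, 0.001]
ft_force: [0.0, -0.6, 0.7]
grip_width: 0.329
t 3.33 pos [ 455.5 -340.8   63.6] xdir -0.0 tilt -1.0 F [ 0.  -0.6  0.7] grip 0.329 q [ 0.76  0.29 -0.18  1.83  0.06  1.03 -1.02]
 before turn: [ 0.34 -5.57 -3.41] turn -0.01  after turn: [ 0.34 -5.57 -3.41]
```

```bash
python3 -m jog '[[[0,0,0,-0.4,0],[0,0,0,-0.9,0],[0,0,0,-0.9,0],[0,0.06,-0.9,0,0],[0,0.06,-0.95,0,0],[0,0.06,-0.95,0,0],[0,0.06,-0.95,0,0],[0,0.05,-0.92,0,0],[0,0.05,-0.9,0,0],[0,0,0,0,0]]]'; python3 -c "
from h import *
to(.469,-.118,.0435,0)
for n in('top','side'):
    p,d=eyes.get_image(n);np.savez(n+'2.npz',p=p,d=d);cv2.imwrite(f'pics/{n}2.png',p[:,:,::-1])
a=cv2.imread('pics/top2.png')[150:350,170:430];b=cv2.imread('pics/side2.png')[150:350,200:460]
cv2.imwrite('pics/c3.png',cv2.resize(np.hstack([a,b]),None,fx=1.53,fy=1.53))
"
```

```text
time: 4.58
position: [0.4694, -0.1143, 0.1523]
tool_rot: [-3.141, -0.008, -0.001]
ft_force: [0.0, -0.9, -1.3]
grip_width: 0.334
t 4.58 pos [ 469.4 -114.3  152.3] xdir 0.3 tilt -1.0 F [ 0.  -0.9 -1.3] grip 0.334 q [ 0.55  0.03 -0.37  1.93  0.01  1.18 -1.39]
 before turn: [-0.01  0.09  2.72] turn 0.06  after turn: [-0.01  0.09  2.72]
```

View pics/c3.png

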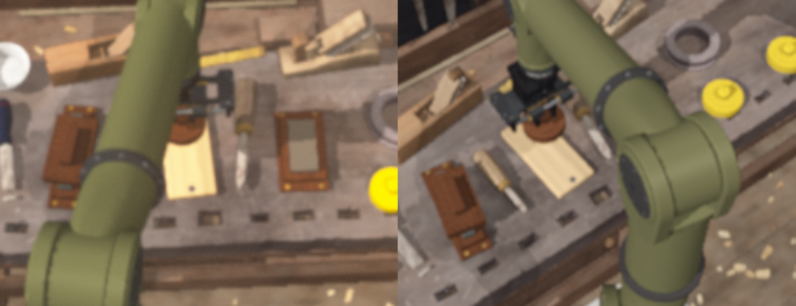

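The cover is held above the board, at crop (185,135) in the top half. The wide stone at crop (302,150) is fully visible.

```bash
python3 -m jog '[[[0,0,0.09,0.9,0],[0,0,0,0.8,0],[0,0,0,0.5,0],[0,0,0,0.3,0],[0,0,0,0.12,0],[0,0,0,0.06,0],[0,0,0,0.03,0],[0,0,0,0,0]]]'; python3 -c "
from h import *
to(.469,-.118,.0435,0)
f=np.load('top2.npz');blobs('top',f['p'],f['d'])
p=f['p'];W=cloud('top',p,f['d']);h=cv2.cvtColor(p,cv2.COLOR_RGB2HSV)
m=brown(p);m[:,:340]=0;m[:,400:]=0;m[:215]=0;m[290:]=0
hull=cv2.convexHull(np.argwhere(m)[:,::-1].astype(np.int32))
g=np.zeros_like(m);cv2.fillConvexPoly(g,hull,1);v,u=np.where((g==1)&(m==0));s=np.c_[u,v][(W[v,u,2]>.03)]
q=plane('top',s,.036);print('stone',len(s),np.round(q.mean(0)*1000,1),rect(q[:,:2]))
f=np.load('side2.npz');blobs('side',f['p'],f['d'])
"
```

```text
time: 5.68
position: [0.4696, -0.1217, 0.0436]
tool_rot: [3.141, -0.001, 0.002]
ft_force: [-0.3, -0.3, 0.3]
grip_width: 0.333
t 5.67 pos [ 469.6 -121.7   43.6] xdir -0.0 tilt -1.0 F [-0.3 -0.3  0.3] grip 0.333 q [ 0.54  0.16 -0.36  2.04  0.07  0.95 -1.43]
 before turn: [-0.01 -0.09  0.  ] turn -0.0  after turn: [-0.01 -0.09  0.  ]
top bbox [ 112  212   35   58 1233]
   z 0.002 0.016 83 [485.1 364.9  11.2] c=(486.3,373.4) 106x74 ang=-85.9
   z 0.018 0.045 122 [489.2 360.5  26.5] c=(482.9,368.6) 112x93 ang=46.1
   z 0.05 0.068 688 [489.2 368.3  61.8] c=(498.6,371.3) 190x55 ang=9.4
   z 0.073 0.095 245 [497.5 369.8  81.8] c=(478.0,364.9) 138x32 ang=14.6
top bbox [ 198  220   36   66 1301]
   z 0.002 0.016 79 [421.5 113.9  11.1] c=(470.6,105.7) 219x63 ang=-7.6
   z 0.018 0.045 146 [435.9 111.6  25.9] c=(468.4,105.3) 210x59 ang=-7.4
   z 0.05 0.068 749 [463.1 103.8  61.8] c=(463.5,101.9) 145x81 ang=-11.5
   z 0.073 0.095 238 [461.8 102.1  81.8] c=(455.8,104.8) 95x31 ang=-12.9
top bbox [350 223  35  52 750]
   z 0.002 0.016 265 [ 431.2 -336.4   10.7] c=(462.0,-347.0) 170x93 ang=-0.7
   z 0
[... 298 characters left out ...]
-110.4  150.2] c=(449.8,-112.5) 83x55 ang=83.4
side bbox [ 216  256   45   63 1361]
   z 0.002 0.016 135 [414.8 112.5  10.2] c=(468.7,107.3) 223x66 ang=-7.3
   z 0.018 0.045 149 [415.3 116.4  25.5] c=(468.0,112.1) 191x66 ang=-5.7
   z 0.05 0.068 810 [455.6 106.3  59.9] c=(462.4,104.8) 146x79 ang=-9.6
   z 0.073 0.095 207 [459.2 106.2  79.7] c=(460.8,105.6) 80x28 ang=-10.8
side bbox [ 128  293   50   53 1316]
   z 0.002 0.016 129 [484.5 374.8  10. ] c=(481.7,375.1) 106x93 ang=82.6
   z 0.018 0.045 132 [484.2 383.6  23.8] c=(487.8,371.9) 100x77 ang=-67.3
   z 0.05 0.068 772 [486.8 372.   60. ] c=(496.2,373.7) 189x54 ang=9.0
   z 0.073 0.095 247 [494.8 373.9  79.6] c=(497.0,373.9) 96x24 ang=8.6
```

```bash
python3 -m jog '[[[0.5,0,0,0,0],[0.7,0,0,0,0],[0.7,0,0,0,0],[0.7,0,0,-0.5,0],[0.7,0,0,-1,0],[0.7,0,0,-1,0],[0.7,0,-1,-0.3,-0.0],[0.7,0,-1,0,0],[0.7,0,-1,0,0],[0.7,0,-1,0,0]]]'; python3 -c "
from h import *
for n in('top','side'):
    p,d=eyes.get_image(n);np.savez(n+'3.npz',p=p,d=d);cv2.imwrite(f'pics/{n}3.png',p[:,:,::-1])
    W=cloud(n,p,d);m=brown(p)*(abs(W[...,0]-.47)<.08)*(abs(W[...,1]+.12)<.08)
    for lo,hi in((.034,.047),(.053,.07)):
        q=W[(m>0)&(W[...,2]>lo)&(W[...,2]<hi)];print(n,lo,len(q),np.round(q.mean(0)*1000,1),rect(q[:,:2]) if len(q)>5 else '')
    blobs(n,p,d)
to(.463,.103,.063,-10.8)
"
```

```text
time: 6.92
position: [0.469, 0.0399, 0.1551]
tool_rot: [3.141, -0.001, 0.001]
ft_force: [0.5, 0.3, -0.5]
grip_width: 0.697
top 0.034 403 [ 464.2 -123.8   41.3] c=(467.1,-122.7) 81x81 ang=3.3
top 0.053 77 [ 469.1 -122.7   60.8] c=(457.7,-122.0) 59x27 ang=-5.2
top bbox [ 112  212   35   59 1235]
   z 0.002 0.016 91 [485.6 366.1  10.8] c=(486.4,373.2) 103x74 ang=-87.4
   z 0.018 0.045 123 [490.4 360.4  26.3] c=(464.2,366.7) 108x97 ang=16.6
   z 0.05 0.068 678 [488.6 368.1  61.8] c=(497.5,371.3) 191x56 ang=9.6
   z 0.073 0.095 249 [498.7 369.8  81.5] c=(508.0,371.1) 121x28 ang=10.4
top bbox [351 223  34  52 745]
   z 0.002 0.016 267 [ 428.  -336.7   10.9] c=(461.9,-347.1) 173x94 ang=-0.7
   z 0.018 0.045 431 [ 451.7 -346.5   25.1] c=(459.3,-345.8) 161x92 ang=-0.3
top bbox [279 233  28  26 565]
   z 0.018 0.045 370 [ 463.6 -123.5   39.9] c=(469.0,-122.6) 81x80 ang=23.3
   z 0.05 0.068 90 [ 468.1 -122.8   58.6] c=(464.7,-115.5) 72x49 ang=-24.4
side 0.034 325 [ 461.2 -114.5   40.1] c=(462.6,-113.7) 83x74 ang=21.3
side 0.053 57 [ 466.4 -119.4   59.9] c=(467.2,-121.4) 28x27 ang=19.8
side bbox
[... 329 characters left out ...]
8.6,109.3) 192x67 ang=-7.7
   z 0.05 0.068 811 [454.3 106.6  60.1] c=(461.0,105.1) 145x80 ang=-10.2
   z 0.073 0.095 204 [459.8 106.1  79.5] c=(460.7,105.7) 79x28 ang=-11.4
side bbox [ 128  293   50   53 1316]
   z 0.002 0.016 123 [483.9 376.8   9.6] c=(484.0,375.2) 104x92 ang=86.6
   z 0.018 0.045 133 [484.9 383.6  24.2] c=(491.8,376.9) 89x78 ang=-59.5
   z 0.05 0.068 779 [486.3 372.   60. ] c=(496.3,374.1) 190x54 ang=9.3
   z 0.073 0.095 241 [495.  374.   79.8] c=(497.3,374.0) 98x24 ang=8.9
t 7.03 pos [468.8  43.8 155.3] xdir 0.4 tilt -1.0 F [-0.4 -0.2  0.1] grip 0.696 q [ 0.39  0.01 -0.53  1.95  0.    1.18 -1.71]
 before turn: [-0.14 -1.48  2.31] turn 2.24  after turn: [-0.42 -1.42  2.31]
```

```bash
python3 -m jog '[[[0.7,-0.13,-0.5,0.2,0.75],[0.7,-0.13,-0.5,0.2,0.75],[0.7,-0.13,-0.45,0.2,0.7],[0.7,0,0,0,0]]]'; python3 -c "
from h import *
to(.464,.1032,.063,-10.6)"
```

```text
time: 7.52
position: [0.4566, 0.098, 0.1305]
tool_rot: [3.127, -0.297, -0.002]
ft_force: [0.3, -0.5, -0.1]
grip_width: 0.703
t 7.53 pos [456.6  98.  130.5] xdir -10.9 tilt -1.0 F [ 0.3 -0.5 -0.1] grip 0.703 q [ 0.32  0.03 -0.59  1.99  0.02  1.13 -2.04]
 before turn: [ 0.16 -0.16  1.69] turn -0.05  after turn: [ 0.16 -0.16  1.69]
```

```bash
python3 -m jog '[[[0.7,0.16,-0.14,0.6,0],[0.7,0,0,0.6,0],[0.7,0,0,0.35,0],[0.7,0,0,0.14,0],[0.7,0,0,0,0],[0.3,0,0,0,0],[0,0,0,0,0],[0,0,0,0,0],[0,0,0,0,0],[0,0,0,0,0]]]' 30; python3 -c "
from h import *
to(.464,.1032,.063,-10.6)"
```

```text
time: 8.78
position: [0.4648, 0.1019, 0.0635]
tool_rot: [-3.127, 0.302, -0.001]
ft_force: [0.1, 0.0, 1.2]
grip_width: 0.326
t 8.78 pos [464.8 101.9  63.5] xdir -11.0 tilt -1.0 F [0.1 0.  1.2] grip 0.326 q [ 0.3   0.14 -0.6   2.04  0.09  0.99 -2.11]
 before turn: [-0.03 -0.03  0.01] turn -0.08  after turn: [-0.03 -0.03  0.01]
```

```bash
python3 -m jog '[[[0,0,0,-0.3,0],[0,0,0,-0.9,0],[0,0,0,-0.9,0],[0,0,0,0,-0.7],[0,0,0.5,0,-0.7],[0,0,0.9,0,-0.65],[0,0,1,0,0],[0,0,1,0,0],[0,0,1,0,0],[0,0,1,0,0]]]' && python3 -m jog '[[[0,0,1,0,0],[0,0,1,0,0],[0,0,1,0,0],[0,0,1,0,0],[0,0,0.8,0,0],[0,0,0,0,0],[0,0,0,0,0]]]' ; python3 -c "
from h import *
to(.463,-.346,.11,-0.6)"
```

```text
time: 10.02
position: [0.457, -0.1153, 0.148]
tool_rot: [3.141, -0.021, 0.001]
ft_force: [-0.2, 0.2, -0.8]
grip_width: 0.322
time: 10.9
position: [0.4548, -0.305, 0.1475]
tool_rot: [-3.141, 0.02, 0.0]
ft_force: [0.0, 0.7, -1.5]
grip_width: 0.319
t 10.9 pos [ 454.8 -305.   147.5] xdir -0.7 tilt -1.0 F [ 0.   0.7 -1.5] grip 0.319 q [ 0.73  0.16 -0.21  1.8   0.04  1.18 -1.07]
 before turn: [0.22 1.02 0.94] turn -0.03  after turn: [0.22 1.02 0.94]
```

```bash
python3 -m jog '[[[0,0.12,0.5,0,0],[0,0.1,0.52,0.5,0],[0,0,0,0.3,0],[0,0,0,0,0],[0,0,0,0,0]]]' ; python3 -c "
from h import *
to(.463,-.346,.0515,-0.6)
p,d=eyes.get_image('top');np.savez('top4.npz',p=p,d=d);cv2.imwrite('pics/top4.png',p[:,:,::-1])
p2,d2=eyes.get_image('side');np.savez('side4.npz',p=p2,d=d2);cv2.imwrite('pics/side4.png',p2[:,:,::-1])
a=p[190:300,300:440,::-1];b=p2[160:270,290:430,::-1]
cv2.imwrite('pics/c4.png',cv2.resize(np.hstack([a,b]),None,fx=2.85,fy=2.85,interpolation=2))
W=cloud('top',p,d);m=brown(p)*(abs(W[...,0]-.46)<.12)*(abs(W[...,1]+.345)<.08)
for lo,hi in((.002,.016),(.018,.03),(.095,.113),(.118,.14)):
    q=W[(m>0)&(W[...,2]>lo)&(W[...,2]<hi)];print(lo,len(q),np.round(q.mean(0)*1000,1),rect(q[:,:2]) if len(q)>5 else '')
"
```

```text
time: 11.52
position: [0.4635, -0.3461, 0.1159]
tool_rot: [3.141, -0.019, 0.001]
ft_force: [0.1, 0.2, -1.8]
grip_width: 0.324
t 11.53 pos [ 463.5 -346.1  115.9] xdir -0.7 tilt -1.0 F [ 0.1  0.2 -1.8] grip 0.324 q [ 0.75  0.25 -0.18  1.76  0.05  1.13 -1.03]
 before turn: [-0.01 -0.    1.61] turn -0.02  after turn: [-0.01 -0.    1.61]
0.002 220 [ 410.5 -334.4   10.7] c=(443.9,-346.2) 135x94 ang=-0.3
0.018 199 [ 416.3 -338.9   24. ] c=(431.9,-324.8) 138x83 ang=41.4
0.095 206 [ 418.6 -347.2  108.6] c=(430.0,-345.6) 82x78 ang=88.7
0.118 229 [ 430.6 -340.4  126.6] c=(427.7,-343.6) 78x72 ang=-89.4
```

View pics/c4.png

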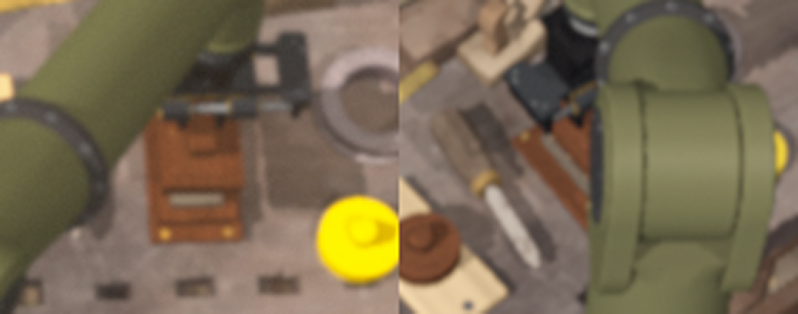

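```bash
python3 - <<'E'
from h import *
for k in (2,4):
    f=np.load(f"top{k}.npz");p,d=f["p"],f["d"];W=cloud("top",p,d)
    # median across columns 362-376 along rows
    for v in range(220,280):
        s=W[v,362:377];g=p[v,362:377].mean(0)
        print(k,v,np.round(np.median(s,0)*1000,1)[[0,2]],g.astype(int),end=" | " if v%2==0 else "\n")
E
```

```text
2 220 [563.6  -1.3] [143 117 102] | 2 221 [558.3   1.1] [131 107  93]
2 222 [548.7  12.8] [116  90  74] | 2 223 [547.4   9.9] [108  77  57]
2 224 [543.5  10. ] [105  71  49] | 2 225 [531.9  25.8] [102  67  45]
2 226 [529.1  25.1] [100  66  46] | 2 227 [524.6  26.4] [100  72  55]
2 228 [516.7  35.7] [106  84  68] | 2 229 [512.2  38.8] [111  93  77]
2 230 [509.5  36.7] [113  97  80] | 2 231 [506.4  35.8] [114  97  81]
2 232 [501.   41.5] [113  97  81] | 2 233 [500.2  35. ] [113  97  80]
2 234 [495.8  37.4] [113  97  81] | 2 235 [492.5  38.2] [113  97  80]
2 236 [490.2  36.1] [114  98  80] | 2 237 [486.3  36.7] [113  97  80]
2 238 [482.7  37.1] [114  97  80] | 2 239 [479.4  36.6] [115  98  81]
2 240 [475.8  37.4] [120 103  86] | 2 241 [472.6  36.7] [131 112  93]
2 242 [469.4  36.8] [144 124 102] | 2 243 [465.3  39. ] [152 131 108]
2 244 [462.1  38. ] [154 132 110] | 2 245 [459.6  37.2] [154 133 110]
2 246 [457.2  36. ] [154 133 110] | 2 247 [452.1  38. ] [154 132 110]
2 248 [449.1  37.8] [155 133 111] | 2 249 [445.7  40.4] [154 133 111]
2 250 [442.3  39.5] [154 133 111] | 2 251 [440.1  
[... 2354 characters left out ...]

4 260 [410.6  38.2] [143 123 102] | 4 261 [409.8  32.4] [128 107  88]
4 262 [409.3  23.7] [118  88  68] | 4 263 [405.3  27.4] [125  81  55]
4 264 [403.   23.9] [131  80  51] | 4 265 [399.   25.9] [132  80  50]
4 266 [396.6  25.4] [124  76  48] | 4 267 [395.5  21. ] [113  70  45]
4 268 [395.   12.7] [111  69  44] | 4 269 [392.6  11.5] [124  75  48]
4 270 [389.   11.3] [133  80  49] | 4 271 [385.4  13.2] [137  81  50]
4 272 [383.7  10.4] [136  81  50] | 4 273 [380.2  10.5] [132  81  52]
4 274 [377.6   8.6] [125  84  63] | 4 275 [378.1   1. ] [129 101  86]
4 276 [374.8   0.7] [140 116 103] | 4 277 [370.7   2.9] [145 122 110]
4 278 [367.8   1.3] [143 121 109] | 4 279 [364.    2.8] [144 122 110]
```

The held cover and the wide stone share the lateral midline (crop x≈197). Depth edges give centre x ≈464 for both, so it lines up; lowering.

```bash
python3 -m jog '[[[0,0,0,0.5,0],[0,0,0,0.5,0],[0,0,0,0.25,0],[0,0,0,0.15,0],[0,0,0,0.1,0],[0,0,0,0.06,0],[0,0,0,0.03,0],[0,0,0,0.02,0],[0,0,0,0,0]]]' ; python3 -c "
from h import *
to(.463,-.346,.0515,-0.6)"
```

```text
time: 12.75
position: [0.4633, -0.3468, 0.0524]
tool_rot: [3.141, -0.021, 0.001]
ft_force: [-1.7, 3.0, 5.9]
grip_width: 0.317
t 12.75 pos [ 463.3 -346.8   52.4] xdir -0.7 tilt -1.0 F [-1.7  3.   5.9] grip 0.317 q [ 0.75  0.32 -0.18  1.81  0.07  1.01 -1.04]
 before turn: [-0.01 -0.02  0.02] turn -0.03  after turn: [-0.01 -0.02  0.02]
```

```bash
python3 -m jog '[[[0.5,0,0,0,0],[0.7,0,0,0,0],[0.7,0,0,0,0],[0.7,0,0,-0.5,0],[0.7,0,0,-1,0],[0.7,0,0,-1,0],[0.7,0,-1,0,0],[0.7,0,-1,0,0],[0.7,0,-1,0,0],[0.7,0,-1,0,0]]]' && python3 -m jog '[[[0.7,0,-1,0,0],[0.7,0,-1,0,0],[0.7,0,-1,0,0],[0.7,0,-1,0,0],[0.7,0,-1,0,0],[0.7,0,-1,0,0],[0.7,0,-1,0,0],[0.7,0,-1,0,0],[0.7,0,0,0,0]]]' ; python3 -c "
from h import *
to(.498,.370,.063,8.9)
for n in ('top','side'):
    p,d=eyes.get_image(n);np.savez(n+'5.npz',p=p,d=d);cv2.imwrite(f'pics/{n}5.png',p[:,:,::-1])
    W=cloud(n,p,d);m=brown(p)*(abs(W[...,0]-.46)<.12)*(abs(W[...,1]+.345)<.08)
    for lo,hi in((.004,.016),(.04,.055),(.061,.08)):
        q=W[(m>0)&(W[...,2]>lo)&(W[...,2]<hi)];print(n,lo,len(q),np.round(np.median(q,0)*1000,1),rect(q[:,:2]) if len(q)>5 else '')
    blobs(n,p,d)
a=cv2.imread('pics/top5.png')[190:300,300:440];b=cv2.imread('pics/side5.png')[160:270,290:430]
cv2.imwrite('pics/c5.png',cv2.resize(np.hstack([a,b]),None,fx=2.85,fy=2.85,interpolation=2))
"
```

```text
time: 14.0
position: [0.4651, -0.1857, 0.151]
tool_rot: [3.141, -0.021, 0.001]
ft_force: [-0.1, 0.1, -0.2]
grip_width: 0.698
time: 15.12
position: [0.469, 0.1368, 0.1512]
tool_rot: [-3.14, 0.011, -0.001]
ft_force: [0.1, -0.4, -0.0]
grip_width: 0.699
t 15.12 pos [469.  136.8 151.2] xdir -0.4 tilt -1.0 F [ 0.1 -0.4 -0. ] grip 0.699 q [ 0.27  0.06 -0.62  1.92  0.04  1.18 -1.94]
 before turn: [ 0.68 -5.83  2.21] turn -1.86  after turn: [ 1.62 -5.64  2.21]
top 0.004 226 [ 395.5 -324.9   11.5] c=(459.9,-347.1) 169x94 ang=-0.6
top 0.04 792 [ 451.5 -343.2   49.6] c=(461.4,-346.8) 140x83 ang=-0.1
top 0.061 231 [ 460.9 -347.1   68.6] c=(465.5,-341.1) 87x52 ang=-10.3
top bbox [ 112  212   35   58 1254]
   z 0.002 0.016 81 [486.5 364.3  10.5] c=(484.1,372.5) 105x74 ang=-80.5
   z 0.018 0.045 131 [490.5 359.6  26.7] c=(492.2,369.0) 102x77 ang=81.6
   z 0.05 0.068 687 [486.5 367.5  62. ] c=(498.5,371.6) 190x56 ang=10.3
   z 0.073 0.095 257 [497.9 369.5  81.3] c=(485.3,368.7) 125x27 ang=8.1
top bbox [ 351  223   34   52 1523]
   z 0.002 0.016 230 [ 416.  -332.1   11. ] c=(459.9,-347.1) 169x94 ang=-
[... 668 characters left out ...]
95x82 ang=0.1
   z 0.05 0.068 206 [ 471.4 -344.1   59.5] c=(472.3,-350.0) 98x81 ang=13.8
side bbox [286 243  21  16 214]
   z 0.018 0.045 182 [454.4 -99.7  39.2] c=(455.8,-97.7) 79x39 ang=24.3
side bbox [218 260  43  59 626]
   z 0.002 0.016 225 [431.  112.3   9.6] c=(460.6,108.3) 203x64 ang=-6.8
   z 0.018 0.045 375 [446.4 114.8  23.9] c=(463.3,108.8) 182x54 ang=-7.3
side bbox [ 128  293   50   53 1307]
   z 0.002 0.016 129 [483.8 374.8   9.6] c=(482.5,374.8) 105x90 ang=89.1
   z 0.018 0.045 134 [483.9 383.8  24.4] c=(474.1,380.6) 103x88 ang=-24.1
   z 0.05 0.068 767 [486.9 372.   60.2] c=(496.0,374.0) 189x54 ang=9.1
   z 0.073 0.095 248 [493.9 373.8  79.1] c=(496.4,374.0) 97x24 ang=8.6
  return _methods._mean(a, axis=axis, dtype=dtype,
  ret = um.true_divide(
```

View pics/c5.png

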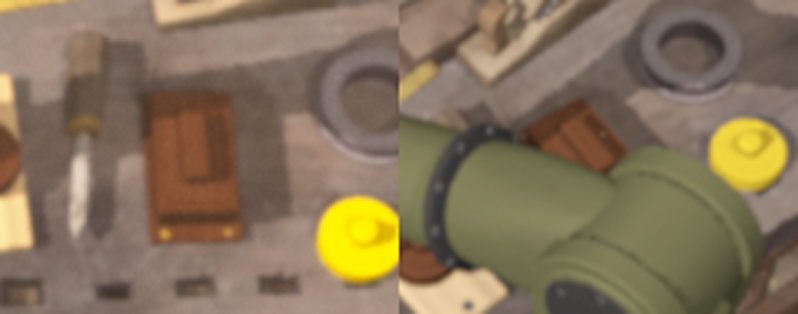

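Wide cover seated: both edges run parallel with the case at crop (195,165), cap top ≈48 mm. On to the long cover.

```bash
python3 -m jog '[[[0.7,0,0,0,-0.95],[0.7,0,0,0,-0.95],[0.7,0.27,-0.94,0,0],[0.7,0.27,-0.94,0,0],[0.7,0.27,-0.94,0,0],[0.7,0.27,-0.94,0.2,0],[0.7,0.27,-0.94,0.2,0],[0.7,0.27,-0.94,0.2,0],[0.7,0,0,0,0],[0.7,0,0,0,0]]]' ; python3 -c "
from h import *
to(.498,.3718,.063,9.1)"
```

```text
time: 16.48
position: [0.5, 0.3638, 0.1264]
tool_rot: [3.131, 0.236, -0.001]
ft_force: [0.2, -1.0, 0.1]
grip_width: 0.7
t 16.48 pos [500.  363.8 126.4] xdir 8.6 tilt -1.0 F [ 0.2 -1.   0.1] grip 0.7 q [-0.1   0.41 -0.72  1.63  0.28  1.21 -2.3 ]
 before turn: [-0.02 -0.21  1.59] turn -0.1  after turn: [-0.02 -0.21  1.59]
```

```bash
python3 -m jog '[[[0.7,-0.02,-0.2,0.6,-0.1],[0.7,0,0,0.6,0],[0.7,0,0,0.25,0],[0.7,0,0,0.12,0],[0.7,0,0,0,0],[0.3,0,0,0,0],[0,0,0,0,0],[0,0,0,0,0],[0,0,0,0,0],[0,0,0,0,0]]]' 30; python3 -c "
from h import *
to(.498,.3718,.063,9.1)"
```

```text
time: 17.73
position: [0.4973, 0.3736, 0.0641]
tool_rot: [3.131, 0.253, -0.0]
ft_force: [0.1, -0.3, 0.1]
grip_width: 0.272
t 17.73 pos [497.3 373.6  64.1] xdir 9.2 tilt -1.0 F [ 0.1 -0.3  0.1] grip 0.272 q [-0.13  0.48 -0.7   1.68  0.34  1.11 -2.34]
 before turn: [0.01 0.05 0.03] turn 0.03  after turn: [0.01 0.05 0.03]
```

```bash
python3 -m jog '[[[0,0,0,-0.3,0],[0,0,0,-0.8,0],[0,0,0,-0.9,0],[0,0,0,-0.2,0],[0,0,0,0,0]]]' ; cat > m.py <<'E'
from h import *
import sys
def prof(n,W,m):
    for lo,hi in((.005,.015),(.019,.029),(.031,.042)):
        q=W[m&(W[...,2]>lo)&(W[...,2]<hi)]
        if len(q)>20: print(n,lo,len(q),np.round(q.mean(0)*1000,1),rect(q[:,:2]))
def ls(k,cx,cy,rx,ry):
    for n in("top","side"):
        p,d=eyes.get_image(n);np.savez(f"{n}{k}.npz",p=p,d=d);cv2.imwrite(f"pics/{n}{k}.png",p[:,:,::-1])
        W=cloud(n,p,d);W=np.stack([cv2.medianBlur(W[...,i].astype(np.float32),3) for i in range(3)],-1)
        m=(abs(W[...,0]-cx)<rx)&(abs(W[...,1]-cy)<ry)
        prof(n,W,m)
E
python3 -c "
from m import *
ls(6,.47,.106,.14,.06)
ls('6b',.485,.373,.07,.07)
to(.471,.106,.15,-7.2)
a=cv2.imread('pics/top6.png')[180:320,80:280];b=cv2.imread('pics/side6.png')[220:360,90:290]
cv2.imwrite('pics/c6.png',cv2.resize(np.hstack([a,b]),None,fx=2,fy=2,interpolation=2))
"
```

```text
time: 18.35
position: [0.4973, 0.3737, 0.1523]
tool_rot: [3.131, 0.253, 0.001]
ft_force: [0.4, -0.1, -1.7]
grip_width: 0.271
side 0.005 437 [447.3 115.    9.2] c=(483.1,106.7) 253x73 ang=-6.7
side 0.019 535 [459.2 110.1  23.9] c=(469.9,108.2) 190x54 ang=-7.2
side 0.031 369 [467.5 108.3  35.3] c=(470.1,107.8) 161x25 ang=-7.6
top 0.005 313 [476.4 352.2   9.8] c=(485.1,373.5) 137x136 ang=-88.1
top 0.019 184 [487.2 349.3  25.4] c=(489.8,355.2) 89x51 ang=-9.7
top 0.031 104 [493.9 355.3  37.5] c=(489.5,352.6) 65x20 ang=7.4
side 0.005 334 [471.4 376.    9.7] c=(492.5,376.6) 114x113 ang=2.4
side 0.019 151 [475.7 393.   23.6] c=(481.9,377.4) 86x71 ang=81.3
side 0.031 32 [482.8 399.7  36.1] c=(484.7,400.5) 35x7 ang=10.9
t 18.55 pos [496.6 372.9 150.5] xdir 9.2 tilt -1.0 F [ 0.7 -0.6 -1.1] grip 0.275 q [-0.11  0.4  -0.73  1.6   0.27  1.26 -2.29]
 before turn: [-1.7   6.48  0.02] turn 3.28  after turn: [0.2  6.7  0.02]
```

View pics/c6.png

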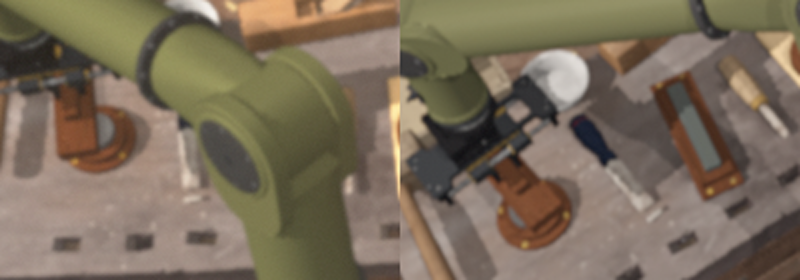

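Held long cover at side crop (530,190), long stone clear at (700,135): side centre (470,108), yaw −7.3°. I use the held cover itself to calibrate the side camera.

```bash
python3 - <<'E'
from h import *
s=get_state();print(s["position"])
for n,k in(("side","6"),("top","6"),("side","6b")):
    f=np.load(f"{n}{k}.npz");p=f["p"];W=cloud(n,p,f["d"]);b=brown(p)>0
    for lo,hi in((.135,.158),(.158,.18)):
        q=W[b&(W[...,2]>lo)&(W[...,2]<hi)&(W[...,0]<.6)]
        print(n,k,lo,len(q),np.round(q.mean(0)*1000,1),rect(q[:,:2]))
    q=W[b&(W[...,2]>.158)&(W[...,2]<.18)&(W[...,0]<.6)]
    # lateral coordinate of bar relative to TCP
    a=np.radians(9.2);r=(q[:,:2]-[.4973,.3737])@np.array([[np.cos(a),-np.sin(a)],[np.sin(a),np.cos(a)]])*1000
    print("  bar along",np.round(np.percentile(r[:,0],[2,98]),1),"lateral",np.round(np.percentile(r[:,1],[3,97]),1))
    q=W[b&(W[...,2]>.14)&(W[...,2]<.158)&(W[...,0]<.6)]
    r=(q[:,:2]-[.4973,.3737])@np.array([[np.cos(a),-np.sin(a)],[np.sin(a),np.cos(a)]])*1000
    print("  cap along",np.round(np.percentile(r[:,0],[1,99]),1),"lateral",np.round(np.percentile(r[:,1],[2,98]),1))
E
```

```text
[0.49658842 0.37293434 0.15051664]
side 6 0.135 481 [437.9 364.4 147.4] c=(452.3,366.7) 105x53 ang=9.5
side 6 0.158 169 [475.  371.4 166.3] c=(482.5,375.8) 75x34 ang=15.9
  bar along [-47.9   4.4] lateral [-10.9  19.4]
  cap along [-95.1  -5.2] lateral [-25.   24.7]
top 6 0.135 453 [441.6 360.3 150.2] c=(455.3,363.5) 101x54 ang=9.0
top 6 0.158 137 [469.2 366.3 168.3] c=(453.4,364.2) 91x29 ang=14.0
  bar along [-66.   -4.1] lateral [-14.3   9. ]
  cap along [-92.7   0.1] lateral [-28.1  22.4]
side 6b 0.135 479 [437.9 364.2 146.5] c=(453.4,366.8) 105x53 ang=9.7
side 6b 0.158 163 [475.1 370.9 165.7] c=(483.7,376.7) 73x34 ang=9.5
  bar along [-47.9   4.1] lateral [-11.4  18.9]
  cap along [-95.3  -3.9] lateral [-25.3  23.8]
```

```bash
python3 -m jog '[[[0,0,0,0,0.82],[0,0,0,0,0.82],[0,0,0,0,0.82],[0,0,0,0,0.82],[0,0.03,0.95,0,0],[0,0.03,0.96,0,0],[0,0.03,0.96,0,0],[0,0.03,0.96,0,0],[0,0.03,0.95,0,0],[0,0.03,0.95,0,0]]]' && python3 -m jog '[[[0,0,0.5,0.3,0],[0,0,0.3,0.4,0],[0,0,0,0,0],[0,0,0,0,0]]]' ; python3 -c "
from h import *
to(.471,.1068,.105,-7.3)"
```

```text
time: 19.8
position: [0.475, 0.1439, 0.1512]
tool_rot: [3.135, -0.197, -0.002]
ft_force: [0.5, -0.6, -1.2]
grip_width: 0.272
time: 20.3
position: [0.4718, 0.1149, 0.1241]
tool_rot: [-3.135, 0.194, 0.0]
ft_force: [0.8, 0.6, -0.5]
grip_width: 0.273
t 20.3 pos [471.8 114.9 124.1] xdir -7.1 tilt -1.0 F [ 0.8  0.6 -0.5] grip 0.273 q [ 0.27  0.08 -0.58  1.95  0.05  1.12 -2.02]
 before turn: [0.01 0.2  0.48] turn 0.04  after turn: [0.01 0.2  0.48]
```

```bash
python3 -m jog '[[[0,0,0.2,0.3,0.04],[0,0,0,0.3,0],[0,0,0,0,0],[0,0,0,0,0]]]' ; python3 -c "
from h import *
to(.471,.1068,.052,-7.3)
for n in ('top','side'):
    p,d=eyes.get_image(n);np.savez(n+'7.npz',p=p,d=d);cv2.imwrite(f'pics/{n}7.png',p[:,:,::-1])
    s=get_state();W=cloud(n,p,d);b=brown(p)>0;a=np.radians(-7.3)
    r=(W[...,:2]-[.471,.1068])@np.array([[np.cos(a),-np.sin(a)],[np.sin(a),np.cos(a)]])*1000
    z=W[...,2]-s['position'][2]
    near=(abs(r[...,0])<130)&(abs(r[...,1])<60)
    for nm,m in(('cap',(z<.004)&(z>-.014)),('case',(W[...,2]>.019)&(W[...,2]<.029)),('foot',(W[...,2]>.005)&(W[...,2]<.015))):
        q=r[b&near&m]; 
        if len(q)>20: print(n,nm,len(q),'along',np.round(np.percentile(q[:,0],[1,99]),1),'lat',np.round(np.percentile(q[:,1],[2,98]),1))
a=cv2.imread('pics/top7.png')[190:310,140:300];b=cv2.imread('pics/side7.png')[230:350,160:320]
cv2.imwrite('pics/c7.png',cv2.resize(np.hstack([a,b]),None,fx=2.5,fy=2.5,interpolation=2))
"
```

```text
time: 20.8
position: [0.4708, 0.1059, 0.1001]
tool_rot: [-3.135, 0.202, 0.0]
ft_force: [-0.2, -0.3, -1.4]
grip_width: 0.271
t 20.8 pos [470.8 105.9 100.1] xdir -7.4 tilt -1.0 F [-0.2 -0.3 -1.4] grip 0.271 q [ 0.28  0.1  -0.58  1.99  0.06  1.07 -2.02]
 before turn: [ 0.   -0.02  1.2 ] turn -0.01  after turn: [ 0.   -0.02  1.2 ]
side cap 419 along [-96.1   3.3] lat [-24.3  27.1]
side case 137 along [-97.5  43. ] lat [-24.2  27.9]
side foot 138 along [-113.    50.8] lat [-32.4  32.1]
```

View pics/c7.png

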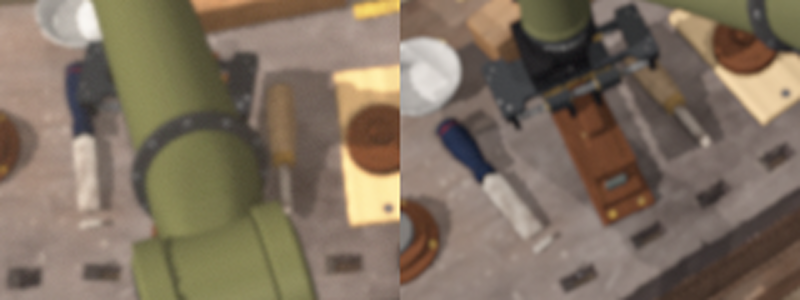

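The long cover hangs over its stone (side crop (605,160)), with its edges within 1.5 mm of the case edges. Lowering.

```bash
python3 -m jog '[[[0,-0.02,0,0.4,0],[0,0,0,0.3,0],[0,0,0,0.2,0],[0,0,0,0.12,0],[0,0,0,0.08,0],[0,0,0,0.05,0],[0,0,0,0.03,0],[0,0,0,0,0]]]' ; python3 -c "
from h import *
to(.471,.1068,.052,-7.3)"
```

```text
time: 21.9
position: [0.47, 0.1057, 0.053]
tool_rot: [3.135, -0.202, 0.0]
ft_force: [0.1, -0.2, -1.3]
grip_width: 0.275
t 21.9 pos [470.  105.7  53. ] xdir -7.4 tilt -1.0 F [ 0.1 -0.2 -1.3] grip 0.275 q [ 0.26  0.16 -0.57  2.03  0.11  0.97 -2.06]
 before turn: [ 0.02 -0.03  0.03] turn -0.02  after turn: [ 0.02 -0.03  0.03]
```

```bash
python3 -m jog '[[[0,0,0,0.015,0],[0,0,0,0.015,0],[0,0,0,0,0]]]' && python3 -m jog '[[[0.5,0,0,0,0],[0.7,0,0,0,0],[0.7,0,0,0,0],[0.7,0,0,-0.5,0],[0.7,0,0,-1,0],[0.7,0,0,-1,0],[0.7,0,0,0,-0.75],[0.7,0,0,0,-0.75],[0.7,0,1,0,0],[0.7,0,1,0,0]]]' && python3 -m jog '[[[0.7,0,1,0,0],[0.7,0,1,0,0],[0.7,0,1,0,0],[0.7,0,0.65,0,0],[0.7,0,0,0,0],[0.7,0,0,0,0]]]'; python3 -c "
from h import *
to(.4696,-.1217,.0435,0)
for n in ('top','side'):
    p,d=eyes.get_image(n);np.savez(n+'8.npz',p=p,d=d);cv2.imwrite(f'pics/{n}8.png',p[:,:,::-1])
    blobs(n,p,d)
    W=cloud(n,p,d);W=np.stack([cv2.medianBlur(W[...,i].astype(np.float32),3) for i in range(3)],-1)
    m=(abs(W[...,0]-.485)<.07)&(abs(W[...,1]-.373)<.07)
    for lo,hi in((.006,.015),(.020,.028),(.032,.042)):
        q=W[m&(W[...,2]>lo)&(W[...,2]<hi)]
        if len(q)>20: print('RS',n,lo,len(q),np.round(q.mean(0)*1000,1),np.round(cv2.minEnclosingCircle((q[:,:2]*1000).astype(np.float32))[0],1),rect(q[:,:2]))
a=cv2.imread('pics/top8.png')[190:310,80:320];b=cv2.imread('pics/side8.png')[200:380,100:340]
cv2.imwrite('pics/c8.png',np.vstack([cv2.resize(a,(640,320),interpolation=2)[:280],cv2.resize(b,(400,300),interpolation=2).copy() if 0 else cv2.copyMakeBorder(cv2.resize(b,(400,300)),0,0,0,240,0)]))
"
```

```text
time: 22.28
position: [0.4701, 0.1058, 0.052]
tool_rot: [3.135, -0.202, 0.0]
ft_force: [-1.2, 0.0, 3.7]
grip_width: 0.272
time: 23.52
position: [0.4701, 0.0251, 0.1518]
tool_rot: [3.141, 0.006, 0.001]
ft_force: [-0.1, 0.0, -0.2]
grip_width: 0.702
time: 24.28
position: [0.4705, -0.119, 0.1516]
tool_rot: [-3.141, -0.005, 0.0]
ft_force: [0.5, -0.0, -0.4]
grip_width: 0.699
t 24.27 pos [ 470.5 -119.   151.6] xdir 0.2 tilt -1.0 F [ 0.5 -0.  -0.4] grip 0.699 q [ 0.54  0.04 -0.35  1.93  0.01  1.18 -1.38]
 before turn: [-0.02  0.07  2.7 ] turn 0.04  after turn: [-0.02  0.07  2.7 ]
top bbox [ 202  219   31   67 1087]
   z 0.002 0.016 101 [423.9 106.5  10.9] c=(468.2,99.7) 220x45 ang=-16.1
   z 0.018 0.045 130 [433.4 105.3  35.3] c=(461.7,104.4) 205x53 ang=-8.2
   z 0.05 0.068 471 [463.7 102.8  55.2] c=(467.7,102.5) 184x52 ang=-7.9
   z 0.073 0.095 52 [472.1 102.9  74.9] c=(468.8,102.7) 91x21 ang=-4.9
top bbox [ 350  223   35   52 1517]
   z 0.002 0.016 239 [ 422.5 -330.4   10.6] c=(461.9,-346.6) 170x93 ang=-0.5
   z 0.018 0.045 199 [ 425.3 -339.6   35.1] c=(457.6,-343.1) 157x88 ang=2.9
   z 0.
[... 915 characters left out ...]
7) 29x27 ang=5.1
side bbox [ 216  255   45   64 1268]
   z 0.002 0.016 197 [428.5 117.3   9.5] c=(468.8,106.7) 219x65 ang=-7.5
   z 0.018 0.045 247 [442.8 114.8  36.9] c=(467.3,108.8) 191x55 ang=-6.5
   z 0.05 0.068 345 [459.3 109.8  57.1] c=(465.9,108.0) 184x53 ang=-7.5
side bbox [139 311  36  33 495]
   z 0.002 0.016 224 [471.3 370.4  10.1] c=(488.4,373.9) 107x106 ang=14.0
   z 0.018 0.045 245 [477.8 376.5  24. ] c=(487.3,375.9) 88x87 ang=-45.6
RS side 0.006 333 [476.6 377.8  10.1] [493.8 376.8] c=(491.2,377.8) 111x109 ang=38.6
RS side 0.02 310 [483.3 376.   24. ] [491.2 376.4] c=(491.4,375.2) 86x85 ang=6.9
RS side 0.032 285 [488.8 376.3  35.7] [490.5 376.4] c=(489.7,377.6) 57x57 ang=-33.8
```

View pics/c8.png

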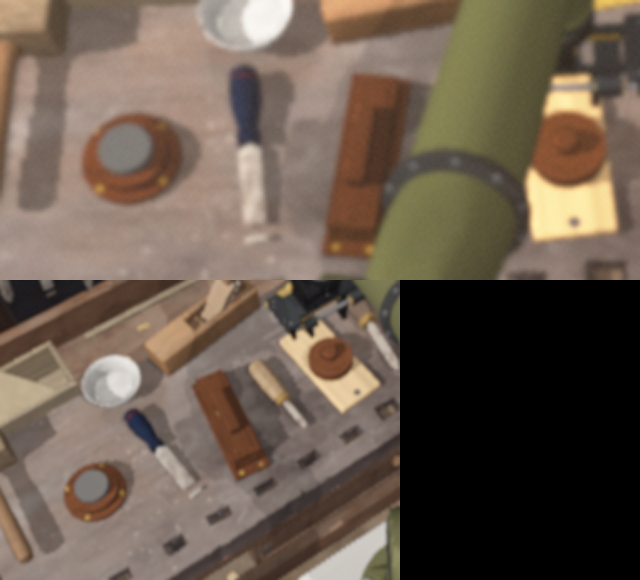

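Long cover seated (top crop (368,165), side crop (230,425)). The round stone is bare at top crop (130,155), and the round cover sits on the board. Now I pick up the round cover.

```bash
python3 -m jog '[[[0.7,-0.02,0.07,0.9,0],[0.7,0,0,0.9,0],[0.7,0,0,0.6,0],[0.7,0,0,0.2,0],[0.7,0,0,0.1,0],[0.3,0,0,0,0],[0,0,0,0,0],[0,0,0,0,0],[0,0,0,0,0],[0,0,0,0,0]]]' 25 && python3 -m jog '[[[0,0,0,-0.4,0],[0,0,0,-0.9,0],[0,0,0,-0.9,0],[0,0,0,-0.5,0],[0,0.05,-1,0,0],[0,0.05,-1,0,0],[0,0.05,-1,0,0],[0,0.05,-1,0,0],[0,0.05,-1,0,0],[0,0.05,-1,0,0]]]' && python3 -m jog '[[[0,0.05,-1,0,0],[0,0.05,-1,0,0],[0,0.05,-1,0,0],[0,0.05,-1,0,0],[0,0.05,-1,0,0],[0,0.05,-0.8,0,0],[0,0,0,0,0]]]'; python3 -c "
from h import *
to(.494,.3763,.1,0)"
```

```text
time: 25.62
position: [0.4699, -0.1229, 0.0441]
tool_rot: [3.142, 0.003, 0.001]
ft_force: [0.1, 0.4, 2.8]
grip_width: 0.333
time: 26.88
position: [0.4811, 0.118, 0.1525]
tool_rot: [3.141, 0.003, 0.001]
ft_force: [1.2, 1.5, -1.9]
grip_width: 0.332
time: 27.75
position: [0.4913, 0.3521, 0.1522]
tool_rot: [-3.14, -0.011, 0.001]
ft_force: [0.2, -1.1, -1.2]
grip_width: 0.334
t 27.75 pos [491.3 352.1 152.2] xdir 0.4 tilt -1.0 F [ 0.2 -1.1 -1.2] grip 0.334 q [-0.08  0.35 -0.72  1.64  0.24  1.24 -2.41]
 before turn: [ 0.07 -0.6   1.31] turn 0.08  after turn: [ 0.07 -0.6   1.31]
```

```bash
python3 -m jog '[[[0,0.07,-0.6,0.4,0],[0,0,0,0.5,0],[0,0,0,0.3,0],[0,0,0,0,0],[0,0,0,0,0]]]' ; python3 -c "
from h import *
to(.494,.3763,.052,0)
s=get_state()
for n in ('top','side'):
    p,d=eyes.get_image(n);np.savez(n+'9.npz',p=p,d=d);cv2.imwrite(f'pics/{n}9.png',p[:,:,::-1])
    W=cloud(n,p,d);b=brown(p)>0;r=(W[...,:2]-[.494,.3763])*1000;z=W[...,2]-s['position'][2]
    near=(abs(r[...,0])<80)&(abs(r[...,1])<70)
    for nm,m,rad in(('cap',(z<.004)&(z>-.014),44),('case',(W[...,2]>.019)&(W[...,2]<.029),44),('foot',(W[...,2]>.005)&(W[...,2]<.015),56)):
        q=r[b&near&m]
        if len(q)>20: print(n,nm,len(q),'x',np.round(np.percentile(q[:,0],[1,99]),1),'y',np.round(np.percentile(q[:,1],[2,98]),1))
a=cv2.imread('pics/top9.png')[190:310,60:220];b=cv2.imread('pics/side9.png')[250:370,80:240]
cv2.imwrite('pics/c9.png',cv2.resize(np.hstack([a,b]),None,fx=2.5,fy=2.5,interpolation=2))
"
```

```text
time: 28.38
position: [0.4959, 0.3724, 0.1043]
tool_rot: [3.141, 0.002, 0.001]
ft_force: [0.6, 0.4, -1.7]
grip_width: 0.331
t 28.38 pos [495.9 372.4 104.3] xdir 0.1 tilt -1.0 F [ 0.6  0.4 -1.7] grip 0.331 q [-0.13  0.43 -0.7   1.65  0.29  1.17 -2.47]
 before turn: [-0.05 -0.1   1.31] turn 0.01  after turn: [-0.05 -0.1   1.31]
top cap 317 x [-40.1   8.5] y [-47.   31.8]
top case 154 x [-55.5  21.1] y [-48.1  36.8]
top foot 129 x [-56.5  24.2] y [-52.3  47.3]
side cap 372 x [-42.9  34.5] y [-40.9  34.5]
side case 182 x [-50.1   6.4] y [-42.3  41. ]
side foot 177 x [-56.6  21.2] y [-52.3  49.4]
```

View pics/c9.png

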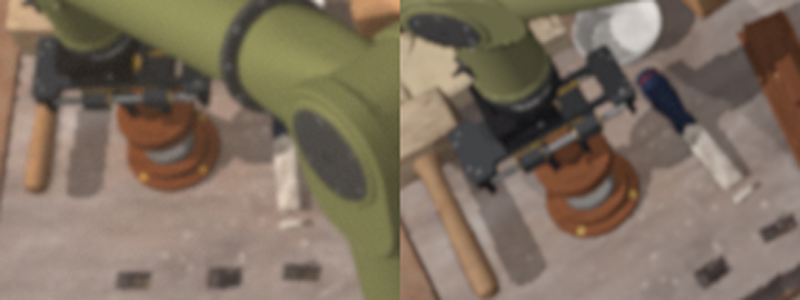

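The cover hangs over its stone (side crop (580,160)), offset about 4 mm in both x and y; I correct that and look again.

```bash
python3 -m jog '[[[0,-0.1,-0.09,0.35,0],[0,0,0,0.3,0],[0,0,0,0,0],[0,0,0,0,0]]]' ; python3 -c "
from h import *
to(.492,.3759,.052,0)
s=get_state()
for n in ('top','side'):
    p,d=eyes.get_image(n);np.savez(n+'10.npz',p=p,d=d)
    W=cloud(n,p,d);b=brown(p)>0;r=W[...,:2]*1000;z=W[...,2]-s['position'][2]
    near=(abs(r[...,0]-492)<80)&(abs(r[...,1]-376)<70)
    for nm,m,rad in(('cap',(z<.003)&(z>-.009),44),('case',(W[...,2]>.020)&(W[...,2]<.028),44),('foot',(W[...,2]>.006)&(W[...,2]<.015),56)):
        q=r[b&near&m]
        # front arc: fit circle centre with known radius to the extreme points per y bin
        Y=np.arange(-30,31,5); E=[(q[abs(q[:,1]-376-y)<3][:,0].min(),376+y) for y in Y if (abs(q[:,1]-376-y)<3).sum()>3]
        E=np.array(E)
        from scipy.optimize import least_squares
        g=least_squares(lambda c:np.hypot(E[:,0]-c[0],E[:,1]-c[1])-rad,[492,376],loss='soft_l1').x
        print(n,nm,len(q),np.round(g,1))
"
```

```text
time: 28.98
position: [0.4914, 0.3766, 0.0775]
tool_rot: [3.141, 0.004, -0.0]
ft_force: [0.3, 0.4, -1.6]
grip_width: 0.332
t 28.98 pos [491.4 376.6  77.5] xdir 0.1 tilt -1.0 F [ 0.3  0.4 -1.6] grip 0.332 q [-0.15  0.45 -0.69  1.68  0.31  1.13 -2.49]
 before turn: [0.02 0.02 0.64] turn 0.03  after turn: [0.02 0.02 0.64]
top cap 273 [493.3 375.4]
top case 102 [492.2 370.7]
top foot 123 [494.9 371.6]
side cap 330 [489.6 376.4]
side case 123 [488.9 374. ]
side foot 162 [492.1 373. ]
```

```bash
python3 -m jog '[[[0,0.02,0.03,0.1,0],[0,0,0,0.15,0],[0,0,0,0.12,0],[0,0,0,0.1,0],[0,0,0,0.06,0],[0,0,0,0.05,0],[0,0,0,0.03,0],[0,0,0,0.01,0],[0,0,0,0,0]]]' ; python3 -c "
from h import *
to(.492,.3759,.052,0)"
```

```text
time: 30.2
position: [0.4922, 0.3754, 0.053]
tool_rot: [3.142, 0.003, 0.0]
ft_force: [-0.1, -0.2, -1.8]
grip_width: 0.329
t 30.2 pos [492.2 375.4  53. ] xdir 0.1 tilt -1.0 F [-0.1 -0.2 -1.8] grip 0.329 q [-0.15  0.48 -0.68  1.7   0.33  1.08 -2.5 ]
 before turn: [-0.01 -0.01  0.02] turn 0.02  after turn: [-0.01 -0.01  0.02]
```

Dropped over the stone with no contact force; now the last 1 mm, then release and retreat.

```bash
python3 -m jog '[[[0,0,0,0.015,0],[0,0,0,0.015,0],[0,0,0,0,0]]]' && python3 -m jog '[[[0.5,0,0,0,0],[0.7,0,0,0,0],[0.7,0,0,0,0],[0.7,0,0,-0.5,0],[0.7,0,0,-1,0],[0.7,0,0,-1,0],[0.7,0,0.5,-0.5,0],[0.7,0,1,0,0],[0.7,0,1,0,0],[0.7,0,1,0,0]]]' && python3 -m jog '[[[0.7,0,1,0,0],[0.7,0,1,0,0],[0.7,0,1,0,0],[0.7,0,1,0,0],[0.7,0,1,0,0],[0.7,0,1,0,0],[0.7,0,1,0,0],[0.7,0,1,0,0],[0.7,0,1,0,0],[0.7,0,0,0,0]]]'; python3 -c "
from h import *
for n in ('top','side'):
    p,d=eyes.get_image(n);cv2.imwrite(f'pics/{n}11.png',p[:,:,::-1]);W=cloud(n,p,d);b=brown(p)>0
    for nm,x,y in(('round',.493,.375),('long',.47,.106),('wide',.463,-.346)):
        w=W[b&(abs(W[...,0]-x)<.1)&(abs(W[...,1]-y)<.06)]
        c=w[(w[:,2]>.038)&(w[:,2]<.058)];k=w[w[:,2]>.06]
        if len(c)>20: 
            A=np.c_[c[:,:2]-c[:,:2].mean(0),np.ones(len(c))];g=np.linalg.lstsq(A,c[:,2],rcond=None)[0]
            print(n,nm,'cap z',np.round(np.median(c[:,2])*1000,1),'tilt deg',np.round(np.degrees(g[:2]),1),rect(c[:,:2]),'knob z',np.round(np.median(k[:,2])*1000,1) if len(k) else '')
a=cv2.imread('pics/top11.png')[170:320,80:420];b=cv2.imread('pics/side11.png')[180:360,100:400]
cv2.imwrite('pics/c11.png',np.vstack([cv2.resize(a,(680,300),interpolation=2),cv2.copyMakeBorder(cv2.resize(b,(480,288)),0,0,0,200,0)]))
to(.47,0,.2,0)"
```

```text
time: 30.58
position: [0.4922, 0.3754, 0.0522]
tool_rot: [3.141, 0.003, 0.0]
ft_force: [-1.3, -0.9, 2.8]
grip_width: 0.333
time: 31.82
position: [0.4927, 0.2347, 0.1733]
tool_rot: [-3.141, -0.004, -0.003]
ft_force: [0.9, 0.3, 0.0]
grip_width: 0.703
time: 33.08
position: [0.4932, -0.1282, 0.173]
tool_rot: [3.14, -0.005, 0.002]
ft_force: [0.7, 0.1, 0.1]
grip_width: 0.701
top round cap z 51.1 tilt deg [1.6 0.6] c=(491.1,373.6) 85x84 ang=70.9 knob z 70.4
top long cap z 49.9 tilt deg [0.3 0.2] c=(469.1,103.0) 189x54 ang=-7.7 knob z 69.2
top wide cap z 49.6 tilt deg [0.3 0. ] c=(461.3,-347.6) 140x83 ang=-0.7 knob z 69.0
side round cap z 48.0 tilt deg [0.9 0.1] c=(490.0,376.5) 86x84 ang=-53.6 knob z 67.4
side long cap z 48.0 tilt deg [0.3 0. ] c=(468.7,107.3) 191x54 ang=-7.5 knob z 66.9
t 33.17 pos [ 493.7 -124.1  172.8] xdir 0.1 tilt -1.0 F [-0.4  0.3  0.6] grip 0.7 q [ 0.58  0.07 -0.4   1.85  0.03  1.22 -1.4 ]
 before turn: [-0.58 -3.1  -0.68] turn 0.02  after turn: [-0.59 -3.1  -0.68]
```

View pics/c11.png

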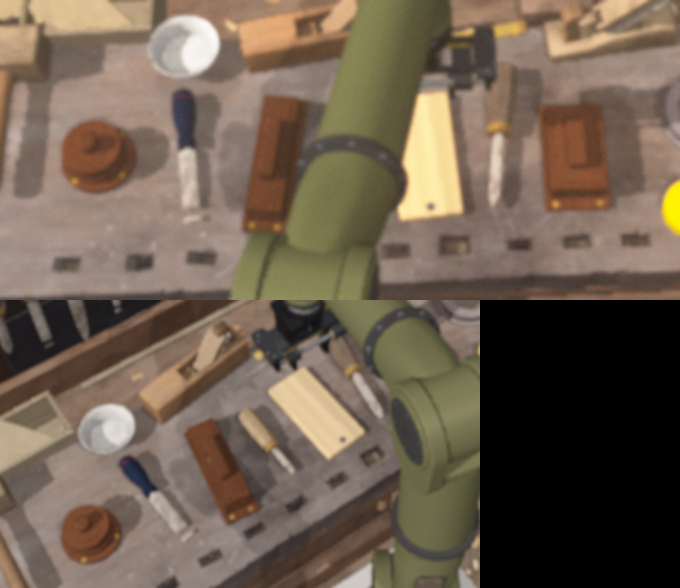

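All three covers sit on their cases: round at top crop (97,155), long at (275,160), wide at (575,155). The board is empty and the tools look to be in place. Handing in.

```bash
python3 -c "
from bench import job
print(job.close_job())"
```

```text
the job is handed in; nothing more can be done
None
```

All three covers are back on their own stones, and I handed the job in at about 33 s, with the gripper empty and clear. I laid the round cover on the board first, then moved the wide cover to the wide stone, the long cover to the long stone, and the round cover to the round stone. Each was lowered slowly, with at most about 6 N read at the wrist at the end of each lowering.

**Seating:** the covers' tops read 48 mm (side camera) and 50–51 mm (top camera), against 48 mm when seated and 60 mm when lying on a stone. The arm hid the wide cover from the side camera at the end, so its last check is from the top camera only.

**Disagreements:**
- The two cameras differ by 2–5 mm in position, so I aligned each cover against its stone within the same view.
- The round cover's plane fit showed 1–1.6° of tilt. I put this down to edge and knob pixels, because its height matches the long cover's.

**Chisels and gouge:** they look to be where they started, but I judged this from the pictures and did not measure it.

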